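# Take the pile apart into the tray boards

## Task

Take the pile of lampholder, pine offcut and sanding block apart and lay each one flat in the wooden tray whose recess is cut to its outline; the jar of screws is standing in the sanding block's tray, so move it upright into the round recess. Do not tip the glass jar or the ceramic lampholder over.

Things in the scene. Friction and masses are not known exactly. Their poses are not given: they have to be found in the camera images.
- sanding_block: sanding block: orange-brown cork block wrapped in abrasive paper, 57 (x) x 96 (y) x 31 (z) mm, about 80 g. At the start it lies on the bench as the bottom of the pile. Origin: centre of its underside; long axis y, z up. Grasp across x (57 mm).
- offcut: pine offcut: plain wood block, 40 (x) x 85 (y) x 28 (z) mm, about 70 g. At the start it lies flat across the sanding block, roughly at right angles to it, with its underside 31 mm above the bench. Origin: centre of its underside; long axis y, z up. Grasp across x (40 mm).
- lampholder: white ceramic lampholder, a ring 46 mm across and 26 mm high, on a flat brass bracket 20 (x) x 66 (y) x 2 (z) mm whose two ears stick out 10 mm beyond the ring at +y and -y; about 85 g. At the start it lies on top of the offcut, ears along the offcut, underside 59 mm above the bench. Origin: centre of the underside of the bracket, on the ring's axis; z up. Grasp the ring across x (46 mm; solid from 2 to 26 mm above the origin).
- screw_jar: glass jar of brass screws with a green tin lid, upright, 61 mm across the lid, 81 mm high; the glass body is 58 mm across and solid up to 68 mm; about 210 g. At the start it stands in the recess of tray_sanding, where it does not belong. Origin: on the axis (to 1 mm), at the underside; z up. Grasp the glass body from any side.
- tray_sanding: dark wooden tray board with a grey felt recess floor, fixed to the bench, 95 (x) x 134 (y) x 11 (z) mm, with the largest rectangular recess, 75 x 114 mm: the place of the sanding block. Origin: centre of the board's underside, z up; recess centred, long axis y. The recess floor is 6 mm above the bench, the rim 5 mm above the floor. The screw jar stands in it at the start.
- tray_offcut: dark wooden tray board with a grey felt recess floor, fixed to the bench, 78 (x) x 122 (y) x 11 (z) mm, with a long narrow rectangular recess, 58 x 102 mm: the place of the pine offcut. Origin: centre of the board's underside, z up; recess centred, long axis y. Recess floor 6 mm above the bench, rim 5 mm above the floor.
- tray_jar: dark wooden tray board with a grey felt recess floor, fixed to the bench, 100 x 100 x 11 mm, with a round recess 78 mm across: the place of the screw jar. Origin: centre of the board's underside, z up; recess centred. Recess floor 6 mm above the bench, rim 5 mm above the floor.
- tray_holder: dark wooden tray board with a grey felt recess floor, fixed to the bench, 84 (x) x 104 (y) x 11 (z) mm, with a cross-shaped recess: a 64 (x) x 62 (y) mm middle for the ceramic ring, with a 38 mm wide ear slot at each y end reaching 42 mm from the centre: the place of the lampholder. Origin: centre of the board's underside, z up; recess centred, ears along y. Recess floor 6 mm above the bench, rim 5 mm above the floor.
Mind the look-alikes: they are no part of the job. Of the things like the screw_jar, leave any that is orange or pink; of the rest the larger one is meant.

How it is judged:
At the end, for the whole second after the job is handed in: Each of the four is in its own recess: centre within 15 mm of the recess centre, underside within 3 mm above the recess floor, level within 0.08 rad, the three oblong things along their recess within 0.35 rad either way round, all at rest (horizontal distance between lampholder and tray_holder below 0.015 m and z of lampholder in the frame of tray_holder between 0.002 and 0.009 m and angle between each of lampholder, offcut, sanding_block, screw_jar's own z axis and vertical below 0.08 rad and linear speed of each of lampholder, offcut, sanding_block, screw_jar below 0.02 m/s and angle between the y axis of lampholder and the y axis of tray_holder, either way round below 0.35 rad and horizontal distance between offcut and tray_offcut below 0.015 m and z of offcut in the frame of tray_offcut between 0.002 and 0.009 m and angle between the y axis of offcut and the y axis of tray_offcut, either way round below 0.35 rad and horizontal distance between sanding_block and tray_sanding below 0.015 m and z of sanding_block in the frame of tray_sanding between 0.002 and 0.009 m and angle between the y axis of sanding_block and the y axis of tray_sanding, either way round below 0.35 rad and horizontal distance between screw_jar and tray_jar below 0.015 m and z of screw_jar in the frame of tray_jar between 0.002 and 0.009 m); the robot touches nothing.
It fails at once if the glass jar or the lampholder is tipped over (more than 0.7 rad) (angle between any of screw_jar, lampholder's own z axis and vertical above 0.7 rad).
It also fails if it takes over 131 s, if anything falls off the work surface, if the arm or the gripper's body presses on something with over 40 N, if the wrist force passes 120 N, or if a joint passes its speed limit or range.

## Robot

A 6-joint arm with a two-finger parallel gripper is mounted at the origin on a cart in front of the work surface, level with it; the furniture and walls round the work are solid. World frame = base frame: x ahead of the robot, y to its left, z up, the work surface at z = 0. Lengths are in m, angles in rad, forces in N, time in s.
With the tool pointing down it reaches from about 0.35 to 0.925 m from the base axis. Payload 6.4 kg.
Tool frame: the origin (TCP) lies midway between the tips of the shut fingers; the grasp point (between the pads) lies 19 mm behind it; z points along the fingers, y is the line along which they close (so a half turn about z gives the same grasp; the last joint's range is limited). The gripper opens to 94 mm and grips with 3 to 60 N. Pads are 16 mm wide; open, the fingers measure 119 mm over their backs; the gripper's body (75 mm by 177 mm) begins 78 mm behind the grasp point.
Start: joints at [1.095, 0.245, 1.558, -0, 1.339, -0.174], TCP at [0.193, 0.621, 0.205] pointing down, gripper open.
Joint ranges: [-3.13, 3.13], [-1.02, 2.26], [0.13, 2.54], [-0.95, 4.09], [0.21, 2.88], [-2.74, 2.74]. Speed limits (rad/s): [2.57, 2.57, 3.14, 3.14, 3.14, 3.14].

## Interface

Orientations are given as a rotation vector (axis times angle).
In Python, from cell import status, eyes, arm gives the robot as it stands.
- The arm moves only by the shell command python3 -m jog 'ROWS'. ROWS is JSON, a list of rows, each a list of 7 numbers: the shift along the tool's x, y, z in mm, then the turn, a rotation vector about the tool's x, y, z in rad, then the closure, from 0 (fully open) to 1 (shut). In form: [[tx, ty, tz, rx, ry, rz, fingers], ...]. A call has 1 to 8 rows; each row shifts and turns the commanded pose from where the row before left it, along the tool's axes as they then stand; what a row does not reach is not made up. A row lasts 1/8 s, in which the tool goes at most 62.5 mm and 10.7 degrees, less where a joint would pass 70% of its speed; a pose out of reach is approached as far as the arm can. A call is refused whole if a number of a shift passes 62.5 or a number of a turn 0.188, either way. A call with a gripper value outside its range is refused whole. The fingers move at their own pace and stop on an object; the grip force is fixed at half the most. Time passes only in rows, so rows that do not move let the fingers close. It gives the time, the measured TCP pose, the force, the opening and the grip force at its end, in the units of the state.
- status.sense(): the state, without advancing time (a new reading comes with each control period).
- eyes.grab_frame(name): name is "scene" or "side" or "wrist"; returns (picture, depth): 480x640x3 uint8, red, green, blue; 480x640 float32, m along the optical axis (not along the pixel's ray), 0 where there is no reading.
- eyes.calibration(name): a dict with "camera_matrix" (3x3 intrinsics, pixels), "k1" (the pictures are not rectified: a ray, as slopes to the right and down, at radius r is drawn at 1 + k1 r^2 times it, then the intrinsics apply), "origin" and "rotation" of the camera in the world. Camera axes: x right, y down, z forward; pixel columns grow to the right and rows downward; lengths in m; the calibration is good to about 2 mm. A picture is of the moment at which its call begins: read the wrist's pose just before it. calibration takes no time and is no camera call; for the wrist camera it gives the pose at the moment of the call.
- arm.hand_in(): hands the job in; it is judged then, once.
Trained networks look in the newest picture that a camera, given by its name, has taken for a name from the list of things; names that differ only in an ending like _2 or _b are one class to them, and where a whole thing is asked for, a point or a joint stands for the part that bears it (a point fixed in the world has none). Each returns a list of dicts, best first, with "conf" (0 to 1); they miss things now and then, are a little off and sometimes report something else, mostly with a low value. They report only what shows in the picture. A call takes as long as a camera call. They do not tell look-alikes from the thing itself.
- eyes.spot_in(target, camera): "location" ([column, row] in pixels, amid what is visible of it).
- eyes.trace(target, camera): "mask" (480x640 bool, what is visible of it) and "location" ([column, row] in pixels, amid what is visible of it).
The state is a dict: "time": time; "qpos": joint angles; "joint_velocities": joint speeds; "joint_torque": joint torques, N m; "eef_pos": TCP position; "orientation": TCP orientation; "ft_force": force on the tool from outside, world axes, zero at the start; "ft_torque": the same for the moment, N m; "width": finger opening in m; "gripper_force": force on a finger pad.
Only numpy, scipy, OpenCV 4.12 (cv2) and the standard library are available. Lean on these libraries where they do the work, as an engineer would, in place of code of your own. Each camera call takes 0.05 s, during which the arm holds its last target. There are 200 camera calls.

## Working session

There is one attempt and no reset: what is moved stays moved. The work goes in short steps, Python scripts to look and compute and a shell command to move; the robot and the scene stay as the last step left them, time stands still between calls to the robot, and variables do not carry over. Pictures are saved under pics/ and viewed, at most 14 in all, crops included, and the job is handed in when it is done.

```bash
ls; mkdir -p pics; cat > h.py <<'E'
import numpy as np, cv2
from scipy.spatial.transform import Rotation as R
from cell import status, eyes, arm
def cloud(name, depth):
    c=eyes.calibration(name); K=np.array(c["camera_matrix"]); k1=c["k1"]
    v,u=np.mgrid[0:480,0:640]
    x=(u-K[0,2])/K[0,0]; y=(v-K[1,2])/K[1,1]
    a,b=x.copy(),y.copy()
    for _ in range(8):
        s=1+k1*(a*a+b*b); a=x/s; b=y/s
    P=np.stack([a*depth,b*depth,depth],-1)
    return P@np.array(c["rotation"]).T+np.array(c["origin"])
def save(n,p): cv2.imwrite("pics/"+n,cv2.cvtColor(p,cv2.COLOR_RGB2BGR))
E
python3 - <<'E'
from h import *
s=status.sense(); print(s)
ims=[]
for n in ["scene","side","wrist"]:
    p,d=eyes.grab_frame(n); save(n+"0.png",p); np.save(n+"0.npy",d)
    C=cloud(n,d); np.save(n+"0c.npy",C)
    c=eyes.calibration(n); print(n,np.round(c["origin"],3),np.round(c["rotation"],2).tolist(),c["k1"])
    if n=="wrist": continue
    for t in ["sanding_block","offcut","lampholder","screw_jar","tray_sanding","tray_offcut","tray_jar","tray_holder"]:
        for r in eyes.trace(t,n)[:4]:
            m=r["mask"]&(d>0); q=C[m]
            if len(q)==0: continue
            top=q[q[:,2]>np.percentile(q[:,2],95)-.006]
            rect=cv2.minAreaRect((top[:,:2]*1000).astype(np.float32))
            print(n,t,round(r["conf"],2),np.round(r["location"]),m.sum(),"med",np.round(np.median(q,0),3),"ztop",np.round(np.percentile(q[:,2],95),3),"rect",np.round(rect[0]),np.round(rect[1]),round(rect[2]))
E
```

```text
pics
{'time': 0.0, 'qpos': array([ 1.09494442e+00,  2.45779183e-01,  1.55897157e+00, -2.77112726e-05,
        1.33868311e+00, -1.74093006e-01]), 'joint_velocities': array([-0.00030378, -0.00148654, -0.00042495, -0.0021933 ,  0.00133494,
        0.00059671]), 'joint_torque': array([ 4.01772395e-04, -4.15845609e+01, -3.14595294e+01,  6.84631267e-02,
        3.33809678e-02, -1.25695205e-04]), 'eef_pos': array([0.19290719, 0.6201064 , 0.20439049]), 'orientation': array([-4.72110773e-01, -3.10534627e+00,  2.75380902e-03]), 'ft_force': array([ 0.26749302, -0.01613795,  0.46957877]), 'ft_torque': array([0.02497332, 0.04747847, 0.01605715]), 'gripper_force': 0.0, 'width': 0.09407526767791131}Traceback (most recent call last):
  File "<stdin>", line 6, in <module>
  File "h.py", line 12, in cloud
    return P@np.array(c["rotation"]).T+np.array(c["origin"])
           ~~~~~~~~~~~~~~~~~~~~~~~~~~~^~~~~~~~~~~~~~~~~~~~~~
ValueError: operands could not be broadcast together with shapes (480,640) (3,)
```

View pics/scene0.png

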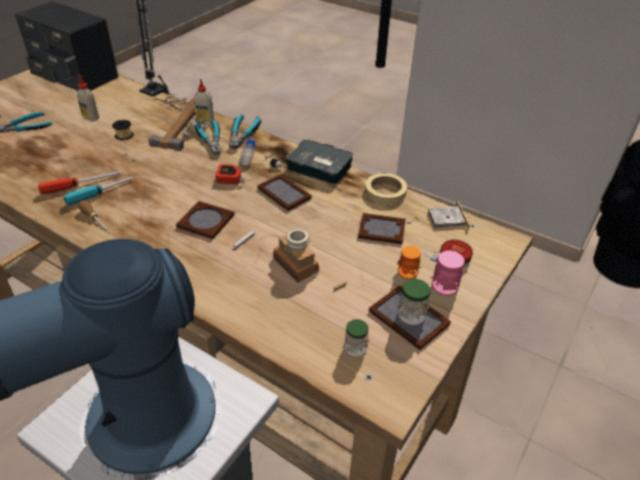

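The scene picture shows the pile at (297,257). The green-lid jar stands in a large tray at (412,305), and a smaller green-lid jar is at (356,338). The orange and pink jars are at (410,262) and (448,272). The round tray is at (205,219), with two more trays at (284,192) and (382,228). The calibration gives the camera rotation as a rotation vector, so I'll fix the helper.

```bash
sed -i 's/np.array(c\["rotation"\]).T/R.from_rotvec(c["rotation"]).as_matrix().T/' h.py
python3 - <<'E'
from h import *
for n in ["scene","side","wrist"]:
    p,d=eyes.grab_frame(n); save(n+"0.png",p); np.save(n+"0.npy",d)
    C=cloud(n,d); np.save(n+"0c.npy",C)
    c=eyes.calibration(n); print(n,np.round(c["origin"],3))
    if n=="wrist": continue
    for t in ["sanding_block","offcut","lampholder","screw_jar","tray_sanding","tray_offcut","tray_jar","tray_holder"]:
        for r in eyes.trace(t,n)[:4]:
            m=r["mask"]&(d>0); q=C[m]
            if len(q)<5: continue
            top=q[q[:,2]>np.percentile(q[:,2],95)-.006]
            rect=cv2.minAreaRect((top[:,:2]*1000).astype(np.float32))
            print(n,t,round(r["conf"],2),np.round(r["location"]),m.sum(),"med",np.round(np.median(q,0),3),"ztop",np.round(np.percentile(q[:,2],95),3),"rect",np.round(rect[0]),np.round(rect[1]),round(rect[2]))
E
```

```text
scene [-0.341 -0.535  0.909]
scene sanding_block 0.55 [292. 268.] 636 med [ 0.419 -0.016  0.02 ] ztop 0.03 rect [422.   3.] [ 48. 105.] 5
scene offcut 0.55 [299. 256.] 479 med [ 0.428 -0.02   0.053] ztop 0.059 rect [440.   4.] [88. 42.] 69
scene lampholder 0.63 [296. 244.] 466 med [0.44  0.004 0.071] ztop 0.084 rect [444.   3.] [44. 45.] 69
scene screw_jar 0.79 [446. 276.] 1093 med [ 0.544 -0.298  0.058] ztop 0.081 rect [ 562. -294.] [51. 55.] 80
scene screw_jar 0.75 [409. 262.] 624 med [ 0.544 -0.213  0.043] ztop 0.063 rect [ 556. -210.] [41. 38.] 26
scene screw_jar 0.61 [355. 336.] 782 med [ 0.302 -0.225  0.048] ztop 0.065 rect [ 312. -220.] [40. 43.] 85
scene screw_jar 0.55 [413. 305.] 1248 med [ 0.426 -0.279  0.065] ztop 0.088 rect [ 443. -274.] [55. 52.] 26
scene tray_sanding 0.87 [406. 324.] 1953 med [ 0.426 -0.284  0.007] ztop 0.013 rect [ 442. -269.] [138. 100.] 76
scene tray_offcut 0.98 [282. 188.] 1107 med [0.636 0.176 0.007] ztop 0.012 rect [638. 178.] [129.  83.] 76
scene tray_offcut 0.37 [405. 324.] 1786 med [ 0.425 -0.284  0.007] ztop 0.012 rect [ 440. -269.] [136. 100.
[... 946 characters left out ...]
 0.089 rect [ 445. -274.] [52. 52.] 75
side screw_jar 0.57 [217. 336.] 923 med [ 0.317 -0.232  0.047] ztop 0.065 rect [ 314. -220.] [41. 42.] 41
side tray_sanding 0.64 [284. 382.] 2168 med [ 0.437 -0.302  0.009] ztop 0.013 rect [ 442. -269.] [136.  96.] 76
side tray_offcut 0.98 [363. 221.] 937 med [0.639 0.174 0.009] ztop 0.014 rect [640. 180.] [130.  77.] 75
side tray_jar 0.97 [289. 200.] 879 med [0.446 0.264 0.01 ] ztop 0.014 rect [444. 269.] [100. 108.] 9
side tray_holder 0.8 [387. 296.] 1623 med [ 0.654 -0.097  0.009] ztop 0.013 rect [654. -94.] [ 87. 107.] 22
side tray_holder 0.73 [288. 199.] 921 med [0.443 0.264 0.01 ] ztop 0.014 rect [444. 269.] [100. 108.] 9
wrist [0.112 0.645 0.385]
```

View pics/side0.png

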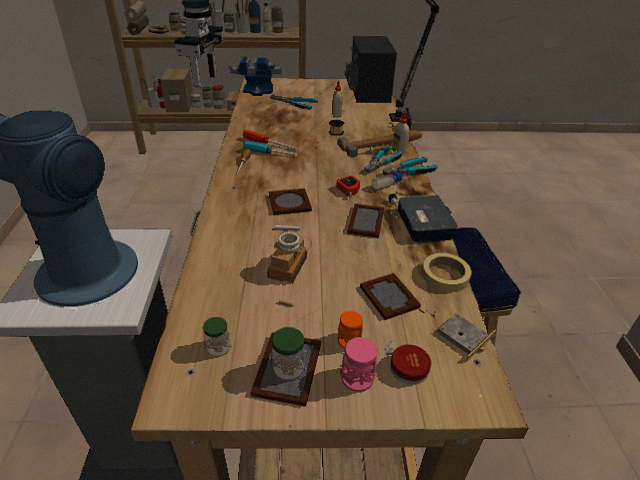

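View pics/wrist0.png

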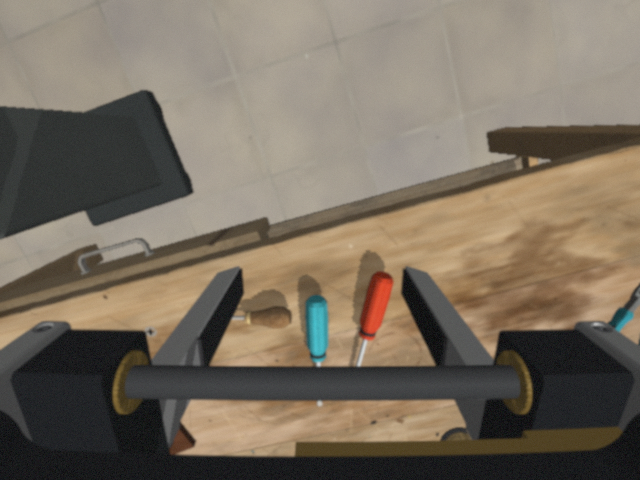

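The side picture agrees: the large green-lid jar is at (288,354) in its tray and the small one at (217,336), with the pile at (288,258). The wrist view shows only screwdrivers and a bit of bench. I'm using a small planner for the tool-frame shifts.

```bash
cat > plan.py <<'E'
import sys,json; from h import *
# args: waypoints "x,y,z[,yawdeg of closing line]"; prints tool-frame steps
s=status.sense(); p=np.array(s["eef_pos"]); M=R.from_rotvec(s["orientation"]).as_matrix()
print("TCP",np.round(p,4),"yaw",np.round(np.degrees(np.arctan2(M[1,1],M[0,1])),1),"tilt",np.round(M[:,2],4),"F",np.round(s["ft_force"],1),"w",round(s["width"],4),"t",round(s["time"],2))
yaw=np.arctan2(M[1,1],M[0,1])
for a in sys.argv[1:]:
    v=[float(k) for k in a.split(",")]; t=np.array(v[:3])
    y=np.array([np.cos(yaw),np.sin(yaw),0]); z=np.array([0,0,-1.]); x=np.cross(y,z)
    d=np.array([x,y,z])@(t-p)*1000; n=int(np.ceil(abs(d).max()/60)); m=int(np.ceil(np.linalg.norm(d)/60))
    out=f"{a}: total {np.round(d,1)} in {m} rows of {np.round(d/max(m,1),1)}"
    if len(v)>3:
        r=-(np.radians(v[3])-yaw); k=int(np.ceil(abs(r)/.18)); out+=f" then rz {r:.3f} in {k} of {r/max(k,1):.4f}"; yaw=np.radians(v[3])
    print(out); p=t
E
python3 plan.py 0.45,0.3,0.2 0.4445,-0.274,0.2 0.4445,-0.274,0.03
```

```text
TCP [0.1932 0.6206 0.2054] yaw 72.7 tilt [ 0.  0. -1.] F [-0.4  0.2 -0.5] w 0.094 t 1.0
0.45,0.3,0.2: total [-340.5 -229.8    5.4] in 7 rows of [-48.6 -32.8   0.8]
0.4445,-0.274,0.2: total [-165.4 -549.7    0. ] in 10 rows of [-16.5 -55.    0. ]
0.4445,-0.274,0.03: total [  0.   0. 170.] in 3 rows of [ 0.   0.  56.7]
```

```bash
python3 -m jog '[[-48.6,-32.8,0.8,0,0,0,0],[-48.6,-32.8,0.8,0,0,0,0],[-48.6,-32.8,0.8,0,0,0,0],[-48.6,-32.8,0.8,0,0,0,0],[-48.6,-32.8,0.8,0,0,0,0],[-48.6,-32.8,0.8,0,0,0,0],[-48.6,-32.8,0.8,0,0,0,0]]' && python3 -m jog '[[-16.5,-55,0,0,0,0,0],[-16.5,-55,0,0,0,0,0],[-16.5,-55,0,0,0,0,0],[-16.5,-55,0,0,0,0,0],[-16.5,-55,0,0,0,0,0],[-16.5,-55,0,0,0,0,0],[-16.5,-55,0,0,0,0,0],[-16.5,-55,0,0,0,0,0]]' && python3 -m jog '[[-16.5,-55,0,0,0,0,0],[-16.5,-55,0,0,0,0,0],[0,0,0,0,0,0,0],[0,0,0,0,0,0,0]]' && python3 plan.py 0.4445,-0.274,0.2,72.7 0.4445,-0.274,0.03
```

```text
time: 1.88
eef_pos: [0.4509, 0.2987, 0.2002]
orientation: [0.472, 3.105, 0.001]
ft_force: [0.1, 0.3, -0.7]
width: 0.0938
gripper_force: 0.0
time: 2.88
eef_pos: [0.4448, -0.161, 0.2003]
orientation: [0.473, 3.105, -0.001]
ft_force: [0.4, 0.6, 0.7]
width: 0.0937
gripper_force: 0.0
time: 3.38
eef_pos: [0.4437, -0.2735, 0.1997]
orientation: [-0.473, -3.105, -0.001]
ft_force: [0.6, -0.3, 0.1]
width: 0.0938
gripper_force: 0.0
TCP [ 0.4437 -0.2735  0.1997] yaw 72.7 tilt [-3.e-04  7.e-04 -1.e+00] F [ 0.6 -0.3  0.1] w 0.0938 t 3.38
0.4445,-0.274,0.2,72.7: total [-0.9 -0.3 -0.3] in 1 rows of [-0.9 -0.3 -0.3] then rz -0.000 in 1 of -0.0001
0.4445,-0.274,0.03: total [  0.   0. 170.] in 3 rows of [ 0.   0.  56.7]
```

```bash
python3 -m jog '[[0,0,50,0,0,0,0],[0,0,50,0,0,0,0],[0,0,35,0,0,0,0],[0,0,20,0,0,0,0],[0,0,15,0,0,0,0],[0,0,0,0,0,0,0]]' && python3 -m jog '[[0,0,0,0,0,0,1],[0,0,0,0,0,0,1],[0,0,0,0,0,0,1],[0,0,0,0,0,0,1],[0,0,0,0,0,0,1],[0,0,0,0,0,0,1]]' && python3 -m jog '[[0,0,-10,0,0,0,1],[0,0,-20,0,0,0,1],[0,0,-40,0,0,0,1],[0,0,-50,0,0,0,1],[0,0,-50,0,0,0,1],[0,0,0,0,0,0,1]]' && python3 plan.py 0.4445,-0.274,0.2 0.4435,0.269,0.2
```

```text
time: 4.12
eef_pos: [0.4436, -0.2726, 0.0292]
orientation: [-0.47, -3.105, -0.002]
ft_force: [0.4, 0.1, 0.2]
width: 0.0942
gripper_force: 0.0
time: 4.88
eef_pos: [0.444, -0.2739, 0.0302]
orientation: [0.472, 3.106, 0.0]
ft_force: [-0.7, 1.0, 3.7]
width: 0.0576
gripper_force: 30.0
time: 5.62
eef_pos: [0.4457, -0.2758, 0.2047]
orientation: [0.471, 3.099, -0.009]
ft_force: [1.4, 1.1, -2.8]
width: 0.0577
gripper_force: 30.0
TCP [ 0.4457 -0.2758  0.2047] yaw 72.7 tilt [ 0.0064 -0.0068 -1.    ] F [ 1.4  1.1 -2.8] w 0.0577 t 5.62
0.4445,-0.274,0.2: total [1.7 1.4 4.7] in 1 rows of [1.7 1.4 4.7]
0.4435,0.269,0.2: total [162.3 518.2   0. ] in 10 rows of [16.2 51.8  0. ]
```

```bash
python3 -m jog '[[7,20,0,0,0,0,1],[14,45,0,0,0,0,1],[18,57,0,0,0,0,1],[18,57,0,0,0,0,1],[18,57,0,0,0,0,1],[18,57,0,0,0,0,1],[18,57,0,0,0,0,1],[18,57,0,0,0,0,1]]' && python3 -m jog '[[14,50,0,0,0,0,1],[12,38,0,0,0,0,1],[8,22,0,0,0,0,1],[0,0,0,0,0,0,1],[0,0,0,0,0,0,1]]' && python3 plan.py 0.4435,0.269,0.2 0.4435,0.269,0.031 && python3 - <<'E'
from h import *
p,d=eyes.grab_frame("side"); C=cloud("side",d)
for t in ["screw_jar","tray_jar"]:
    for r in eyes.trace(t,"side")[:4]:
        q=C[r["mask"]&(d>0)]; lo,hi=np.percentile(q,5,0),np.percentile(q,95,0)
        print(t,round(r["conf"],2),r["location"],"lo",np.round(lo,3),"hi",np.round(hi,3))
E
```

```text
time: 6.62
eef_pos: [0.439, 0.1555, 0.1973]
orientation: [-0.471, -3.102, 0.002]
ft_force: [0.7, -0.7, -2.6]
width: 0.0577
gripper_force: 30.0
time: 7.25
eef_pos: [0.4405, 0.2676, 0.1982]
orientation: [-0.472, -3.103, 0.003]
ft_force: [-0.8, -0.3, -2.8]
width: 0.0575
gripper_force: 30.0
TCP [0.4405 0.2676 0.1982] yaw 72.7 tilt [-0.0029 -0.0014 -1.    ] F [-0.8 -0.3 -2.8] w 0.0575 t 7.25
0.4435,0.269,0.2: total [-2.4  2.2 -1.8] in 1 rows of [-2.4  2.2 -1.8]
0.4435,0.269,0.031: total [  0.   0. 169.] in 3 rows of [ 0.   0.  56.3]
screw_jar 0.93 [359.2, 365.4] lo [ 0.539 -0.321  0.012] hi [ 0.586 -0.277  0.083]
screw_jar 0.9 [215.9, 336.0] lo [ 0.297 -0.241  0.007] hi [ 0.335 -0.207  0.065]
screw_jar 0.57 [346.4, 325.1] lo [ 0.538 -0.229  0.019] hi [ 0.575 -0.196  0.064]
tray_jar 0.69 [288.4, 200.1] lo [0.398 0.217 0.003] hi [0.491 0.315 0.014]
```

```bash
python3 -m jog '[[-2.4,2,45,0,0,0,1],[0,0,50,0,0,0,1],[0,0,40,0,0,0,1],[0,0,20,0,0,0,1],[0,0,10,0,0,0,1],[0,0,0,0,0,0,1],[0,0,0,0,0,0,1]]' && python3 plan.py 0.4435,0.269,0.031
```

```text
time: 8.28
eef_pos: [0.4458, 0.2696, 0.0361]
orientation: [0.472, 3.104, 0.002]
ft_force: [0.9, 0.2, -2.9]
width: 0.0578
gripper_force: 30.0
TCP [0.4458 0.2696 0.0361] yaw 72.7 tilt [ 2.2e-03  8.0e-04 -1.0e+00] F [ 0.9  0.2 -2.9] w 0.0578 t 8.28
0.4435,0.269,0.031: total [ 2.  -1.3  5.1] in 1 rows of [ 2.  -1.3  5.1]
```

```bash
python3 -m jog '[[1,0,3,0,0,0,1],[0,0,2,0,0,0,1],[0,0,0,0,0,0,1]]' && python3 -m jog '[[0,0,0.5,0,0,0,1],[0,0,0,0,0,0,0],[0,0,0,0,0,0,0],[0,0,0,0,0,0,0],[0,0,0,0,0,0,0],[0,0,0,0,0,0,0]]' && python3 -m jog '[[0,0,-15,0,0,0,0],[0,0,-30,0,0,0,0],[0,0,-60,0,0,0,0],[0,0,-60,0,0,0,0],[0,0,0,0,0,0,0]]' && python3 plan.py 0.4445,0.1,0.2,-23 0.4445,0.0035,0.2 && python3 - <<'E'
from h import *
for n in ["side","scene"]:
    p,d=eyes.grab_frame(n); C=cloud(n,d); save(n+"1.png",p)
    for t in ["screw_jar"]:
        for r in eyes.trace(t,n)[:5]:
            q=C[r["mask"]&(d>0)]
            top=q[q[:,2]>np.percentile(q[:,2],95)-.006]; rect=cv2.minAreaRect((top[:,:2]*1000).astype(np.float32))
            print(n,t,round(r["conf"],2),np.round(r["location"]),np.round(np.percentile(q[:,2],95),3),rect)
    # pile: lampholder top and slices
    m=(abs(C[...,0]-.44)<.09)&(abs(C[...,1])<.09)&(d>0)
    for lo,hi in [(.078,.092),(.0535,.066),(.026,.036)]:
        q=C[m&(C[...,2]>lo)&(C[...,2]<hi)]; print(n,lo,len(q),cv2.minAreaRect((q[:,:2]*1000).astype(np.float32)))
E
```

```text
time: 8.65
eef_pos: [0.4441, 0.2698, 0.0302]
orientation: [0.472, 3.105, 0.001]
ft_force: [-0.6, 0.5, -0.4]
width: 0.0578
gripper_force: 30.0
time: 9.4
eef_pos: [0.4438, 0.2697, 0.0293]
orientation: [-0.472, -3.106, 0.0]
ft_force: [0.9, 0.7, 0.5]
width: 0.0939
gripper_force: 0.0
time: 10.02
eef_pos: [0.4473, 0.271, 0.2016]
orientation: [0.47, 3.095, 0.009]
ft_force: [0.4, -0.3, 0.3]
width: 0.0941
gripper_force: 0.0
TCP [0.4473 0.271  0.2016] yaw 72.7 tilt [ 0.0123  0.0042 -0.9999] F [ 0.4 -0.3  0.3] w 0.0941 t 10.03
0.4445,0.1,0.2,-23: total [ -48.1 -164.1    1.6] in 3 rows of [-16.  -54.7   0.5] then rz 1.671 in 10 of 0.1671
0.4445,0.0035,0.2: total [-88.8  37.7   0. ] in 2 rows of [-44.4  18.9   0. ]
side screw_jar 0.86 [288. 191.] 0.089 ((445.56494140625, 264.15509033203125), (47.444522857666016, 44.8742561340332), 47.10148620605469)
side screw_jar 0.84 [216. 337.] 0.065 ((315.2553405761719, -219.8609619140625), (40.25704574584961, 40.39888381958008), 88.24873352050781)
side screw_jar 0.77 [346. 326.] 0.064 ((559.655029296875, -236.3324432373047), (40.8802375793457, 92.65787506103
[... 869 characters left out ...]
02344), (50.78324508666992, 51.526371002197266), 44.77054977416992)
scene screw_jar 0.56 [358. 338.] 0.064 ((311.732666015625, -220.2134246826172), (40.38334655761719, 36.93245315551758), 30.044307708740234)
scene screw_jar 0.17 [296. 243.] 0.085 ((443.2571105957031, 2.9665985107421875), (46.63996124267578, 43.86916732788086), 49.172935485839844)
scene 0.078 166 ((443.2571105957031, 2.9665985107421875), (46.63996124267578, 43.86916732788086), 49.172935485839844)
scene 0.0535 367 ((441.91217041015625, 1.1135673522949219), (88.43986511230469, 63.9725341796875), 50.88966751098633)
scene 0.026 280 ((438.60150146484375, 4.211921691894531), (96.83551788330078, 57.95269012451172), 69.7580795288086)
```

```bash
python3 - <<'E'
import cv2,numpy as np
a=cv2.imread("pics/side1.png")[215:295,240:340]; b=cv2.imread("pics/scene1.png")[215:295,245:345]
cv2.imwrite("pics/crop1.png",cv2.resize(np.hstack([a,b]),(800,320),interpolation=cv2.INTER_CUBIC))
E
```

```text
(no output)
```

View pics/crop1.png

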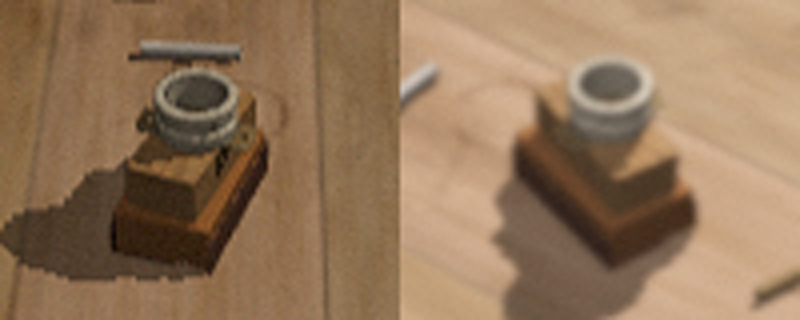

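The crop shows the offcut lying along the sanding block with the long axes of both at about 67°, not across it as described. The ring's brass ears seem to stick out at (148,120) and (240,132), across the offcut. I'll check from the wrist camera.

```bash
python3 -m jog '[[-16,-54.7,-10,0,0,0,0],[-16,-54.7,-10,0,0,0,0],[-16,-54.7,-10,0,0,0,0]]' && python3 -m jog '[[0,0,0,0,0,0.167,0],[0,0,0,0,0,0.167,0],[0,0,0,0,0,0.167,0],[0,0,0,0,0,0.167,0],[0,0,0,0,0,0.167,0],[0,0,0,0,0,0.167,0],[0,0,0,0,0,0.167,0],[0,0,0,0,0,0.167,0]]' && python3 -m jog '[[0,0,0,0,0,0.167,0],[0,0,0,0,0,0.167,0],[0,0,0,0,0,0,0],[0,0,0,0,0,0,0]]' && python3 - <<'E'
from h import *
s=status.sense(); M=R.from_rotvec(s["orientation"]).as_matrix(); c=eyes.calibration("wrist")
f=R.from_rotvec(c["rotation"]).as_matrix(); o=np.array(c["origin"])
print("cam in tool",np.round(M.T@(o-s["eef_pos"]),3),"axes in tool\n",np.round(M.T@f,3),"K",np.round(c["camera_matrix"],0).tolist())
h=o+f[:,2]*(o[2]-.07)/-f[2,2]; print("centre ray at z=.07 in tool frame",np.round(M.T@(h-s["eef_pos"]),3))
E
python3 plan.py 0.4445,0.0035,0.23
```

```text
time: 10.6
eef_pos: [0.4395, 0.0973, 0.2227]
orientation: [-0.47, -3.103, 0.001]
ft_force: [0.8, -0.1, 1.4]
width: 0.0942
gripper_force: 0.0
time: 11.6
eef_pos: [0.4398, 0.0987, 0.2223]
orientation: [-2.298, -2.137, 0.005]
ft_force: [0.2, -0.2, -0.6]
width: 0.0941
gripper_force: 0.0
time: 12.1
eef_pos: [0.4404, 0.0987, 0.2234]
orientation: [-2.616, -1.737, 0.002]
ft_force: [1.1, 0.3, 0.2]
width: 0.094
gripper_force: 0.0
cam in tool [ 0.084 -0.    -0.18 ] axes in tool
 [[ 0.001 -0.958 -0.288]
 [ 1.     0.001  0.   ]
 [ 0.    -0.288  0.958]] K [[331.0, 0.0, 322.0], [0.0, 331.0, 232.0], [0.0, 0.0, 1.0]]
centre ray at z=.07 in tool frame [-0.017 -0.     0.153]
TCP [0.4404 0.0987 0.2234] yaw -22.8 tilt [-1.9e-03  1.0e-04 -1.0e+00] F [1.1 0.3 0.2] w 0.094 t 12.1
0.4445,0.0035,0.23: total [-86.2  40.8  -6.6] in 2 rows of [-43.1  20.4  -3.3]
```

```bash
python3 -m jog '[[-43,20.4,-3,0,0,0,0],[-43,20.4,-3,0,0,0,0],[0,0,0,0,0,0,0],[0,0,0,0,0,0,0]]' && python3 - <<'E'
from h import *
p,d=eyes.grab_frame("wrist"); C=cloud("wrist",d); np.save("w2.npy",C); save("w2.png",p)
m=(abs(C[...,0]-.44)<.09)&(abs(C[...,1])<.09)&(d>0)
for lo,hi in [(.078,.092),(.062,.076),(.054,.0605),(.026,.036)]:
    q=C[m&(C[...,2]>lo)&(C[...,2]<hi)]; 
    if len(q)>4: print(lo,len(q),cv2.minAreaRect((q[:,:2]*1000).astype(np.float32)))
E
python3 plan.py
```

```text
time: 12.6
eef_pos: [0.4447, 0.004, 0.23]
orientation: [-2.618, -1.735, 0.0]
ft_force: [1.1, -0.3, 0.3]
width: 0.0944
gripper_force: 0.0
0.078 840 ((445.08721923828125, 5.099111557006836), (44.52145767211914, 43.79048156738281), 67.41163635253906)
0.062 711 ((446.4376220703125, 8.862447738647461), (38.484012603759766, 38.49684524536133), 26.50145149230957)
0.054 1546 ((445.1493835449219, 5.029857635498047), (85.15203094482422, 66.15704345703125), 66.96147155761719)
0.026 761 ((441.5740661621094, 7.4025421142578125), (94.08545684814453, 55.02971649169922), 69.56426239013672)
TCP [0.4447 0.0044 0.23  ] yaw -22.9 tilt [-6.e-04  4.e-04 -1.e+00] F [0.5 0.7 0.1] w 0.0942 t 12.65
```

View pics/w2.png

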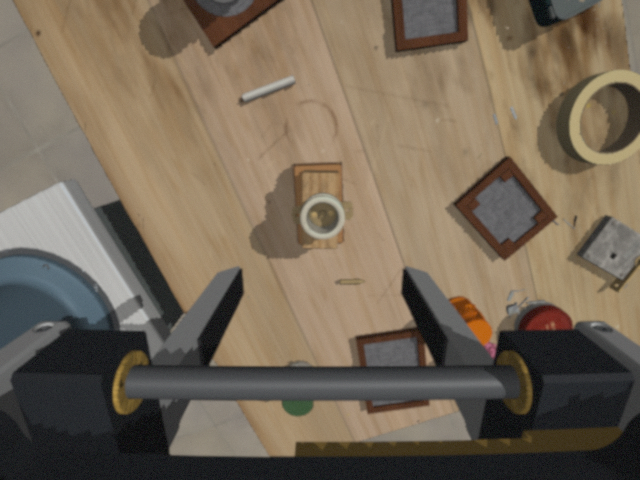

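The wrist picture settles it. The sanding block and offcut are both long vertically in the image, which is 67° in the world. The ring is at (322,217), and its ears at (298,215) and (347,210) lie across the offcut, so the lampholder's y axis is about -23°. I'll grasp the ring with the closing line at 67°, keeping the fingertips above the offcut.

```bash
python3 -m jog '[[0,0,0,0,0,-0.175,0],[0,0,0,0,0,-0.175,0],[0,0,0,0,0,-0.175,0],[0,0,0,0,0,-0.175,0],[0,0,0,0,0,-0.175,0],[0,0,0,0,0,-0.175,0],[0,0,0,0,0,-0.175,0],[0,0,0,0,0,-0.175,0]]' && python3 -m jog '[[0,0,0,0,0,-0.17,0],[0,0,50,0,0,0,0],[0,0,50,0,0,0,0],[0,0,20,0,0,0,0],[0,0,0,0,0,0,0],[0,0,0,0,0,0,0]]' && python3 plan.py 0.445,0.0045,0.064,67
```

```text
time: 13.65
eef_pos: [0.4447, 0.005, 0.2301]
orientation: [-0.873, -3.017, -0.0]
ft_force: [0.2, -1.1, 0.7]
width: 0.094
gripper_force: 0.0
time: 14.4
eef_pos: [0.4457, 0.0041, 0.1115]
orientation: [0.624, 3.077, -0.0]
ft_force: [-0.1, -0.0, 0.7]
width: 0.0944
gripper_force: 0.0
TCP [0.4457 0.0041 0.1115] yaw 67.1 tilt [ 1.7e-03 -4.0e-04 -1.0e+00] F [-0.1 -0.   0.7] w 0.0944 t 14.4
0.445,0.0045,0.064,67: total [ 0.8  0.1 47.5] in 1 rows of [ 0.8  0.1 47.5] then rz 0.001 in 1 of 0.0010
```

```bash
python3 -m jog '[[0,0,30,0,0,0,0],[0,0,12,0,0,0,0],[0,0,5,0,0,0,0],[0,0,0,0,0,0,0],[0,0,0,0,0,0,0]]' && python3 -m jog '[[0,0,0,0,0,0,1],[0,0,0,0,0,0,1],[0,0,0,0,0,0,1],[0,0,0,0,0,0,1],[0,0,0,0,0,0,1],[0,0,0,0,0,0,1],[0,0,0,0,0,0,1]]' && python3 -m jog '[[0,0,-10,0,0,0,1],[0,0,-25,0,0,0,1],[0,0,-50,0,0,0,1],[0,0,-50,0,0,0,1],[0,0,-15,0,0,0,1],[0,0,0,0,0,0,1]]' && python3 plan.py 0.615,-0.06,0.21,22 0.654,-0.095,0.21
```

```text
time: 15.02
eef_pos: [0.4455, 0.0034, 0.0642]
orientation: [0.627, 3.077, -0.0]
ft_force: [0.3, -0.3, -0.5]
width: 0.0939
gripper_force: 0.0
time: 15.9
eef_pos: [0.4449, 0.0037, 0.0634]
orientation: [0.627, 3.078, 0.0]
ft_force: [-1.5, -0.1, 0.3]
width: 0.0441
gripper_force: 30.0
time: 16.65
eef_pos: [0.4451, 0.0036, 0.2138]
orientation: [0.627, 3.077, -0.0]
ft_force: [0.1, -0.3, -1.6]
width: 0.0442
gripper_force: 30.0
TCP [0.4451 0.0036 0.2138] yaw 67.0 tilt [ 1.4e-03 -4.0e-04 -1.0e+00] F [ 0.1 -0.3 -1.6] w 0.0442 t 16.65
0.615,-0.06,0.21,22: total [-181.2    7.9    3.8] in 4 rows of [-45.3   2.    0.9] then rz 0.785 in 5 of 0.1570
0.654,-0.095,0.21: total [-47.1  23.    0. ] in 1 rows of [-47.1  23.    0. ]
```

```bash
python3 -m jog '[[-25,1,1,0,0,0,1],[-45,2,1,0,0,0,1],[-45,2,1,0,0,0,1],[-45,2,1,0,0,0,1],[-21,1,0,0,0,0,1],[0,0,0,0,0,0.12,1],[0,0,0,0,0,0.17,1],[0,0,0,0,0,0.17,1]]' && python3 -m jog '[[0,0,0,0,0,0.17,1],[0,0,0,0,0,0.155,1],[0,0,0,0,0,0,1],[0,0,0,0,0,0,1]]' && python3 - <<'E'
from h import *
p,d=eyes.grab_frame("wrist"); C=cloud("wrist",d); save("w3.png",p)
m=(abs(C[...,0]-.654)<.075)&(abs(C[...,1]+.095)<.075)&(d>0)&(C[...,2]>.0095)&(C[...,2]<.02)
q=C[m]; print(len(q),cv2.minAreaRect((q[:,:2]*1000).astype(np.float32)))
p,d=eyes.grab_frame("side"); save("s3.png",p); C=cloud("side",d)
for r in eyes.trace("lampholder","side")[:3]:
    q=C[r["mask"]&(d>0)]; print(round(r["conf"],2),np.round(r["location"]),np.round(np.percentile(q,[2,50,98],axis=0),3).tolist())
a=p[150:330,300:480]; save("s3c.png",cv2.resize(a,(600,600),interpolation=cv2.INTER_CUBIC))
E
python3 plan.py 0.654,-0.095,0.21,22
```

```text
time: 17.65
eef_pos: [0.613, -0.0594, 0.2055]
orientation: [-1.318, -2.845, 0.001]
ft_force: [0.3, -0.5, -2.4]
width: 0.0439
gripper_force: 30.0
time: 18.15
eef_pos: [0.6138, -0.0596, 0.2076]
orientation: [-1.752, -2.604, 0.001]
ft_force: [0.0, 0.6, -0.1]
width: 0.0439
gripper_force: 30.0
1427 ((654.0892333984375, -92.6658935546875), (84.2230453491211, 102.74274444580078), 22.11508560180664)
0.8 [381. 201.] [[0.599, -0.085, 0.205], [0.618, -0.075, 0.22], [0.634, -0.041, 0.231]]
TCP [ 0.6144 -0.0598  0.2088] yaw 22.1 tilt [-8.e-04  2.e-04 -1.e+00] F [-0.7  0.4 -0.8] w 0.0439 t 18.3
0.654,-0.095,0.21,22: total [-47.6  23.5  -1.2] in 1 rows of [-47.6  23.5  -1.2] then rz 0.001 in 1 of 0.0010
```

View pics/w3.png

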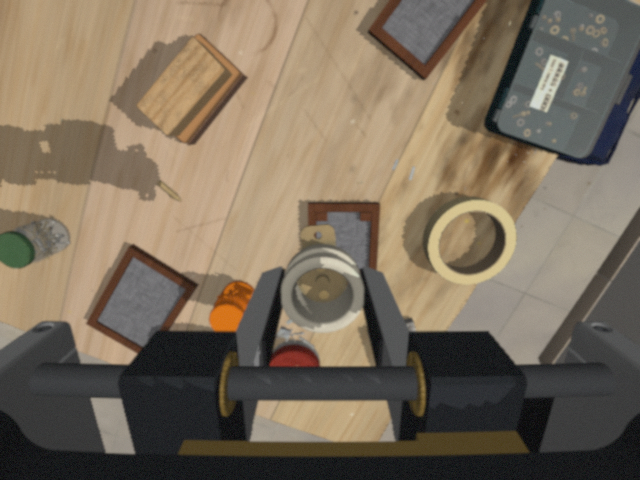

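View pics/s3c.png

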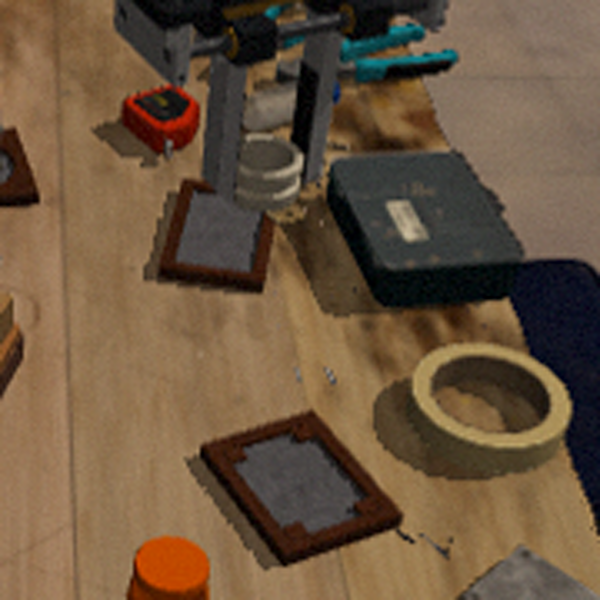

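The wrist picture shows the ring held level at (322,288), with an ear pointing up at (318,236), parallel to the ear slots of the holder tray behind it. The side crop agrees. Next I measure the ring's offset in the hand.

```bash
python3 - <<'E'
from h import *
s=status.sense(); M=R.from_rotvec(s["orientation"]).as_matrix()
p,d=eyes.grab_frame("wrist"); C=cloud("wrist",d)
L=(C-s["eef_pos"])@M
for r in eyes.trace("lampholder","wrist")[:2]:
    q=L[r["mask"]&(d>0)]; t=q[q[:,2]<np.percentile(q[:,2],10)+.005]
    rim,_=cv2.minEnclosingCircle((t[:,:2]*1000).astype(np.float32)),0
    print(r["conf"],np.round(r["location"]),"z range",np.round(np.percentile(q[:,2],[2,98]),3),"top circle tool mm",np.round(rim[0],1),round(rim[1],1), "all rect",cv2.minAreaRect((q[:,:2]*1000).astype(np.float32)))
E
python3 plan.py 0.654,-0.0935,0.21 0.654,-0.0935,0.0135
```

```text
0.77 [320. 284.] z range [-0.022  0.004] top circle tool mm [ 0.1 -0.5] 23.1 all rect ((-56.71659469604492, 4.872791290283203), (79.55318450927734, 180.5105743408203), 85.58631896972656)
TCP [ 0.6145 -0.0598  0.2093] yaw 22.0 tilt [-1.e-04  0.e+00 -1.e+00] F [-0.7  0.6 -0.4] w 0.0439 t 18.4
0.654,-0.0935,0.21: total [-46.1  23.9  -0.7] in 1 rows of [-46.1  23.9  -0.7]
0.654,-0.0935,0.0135: total [  0.    0.  196.5] in 4 rows of [ 0.   0.  49.1]
```

Ring is centred in the hand (0.1, -0.5 mm). Lowering it in.

```bash
python3 -m jog '[[-23,12,0,0,0,0,1],[-23,12,0,0,0,0,1],[0,0,50,0,0,0,1],[0,0,50,0,0,0,1],[0,0,50,0,0,0,1],[0,0,25,0,0,0,1],[0,0,10,0,0,0,1],[0,0,0,0,0,0,1]]' && python3 plan.py 0.654,-0.0935,0.0135,22
```

```text
time: 19.4
eef_pos: [0.6542, -0.0935, 0.0245]
orientation: [1.756, 2.605, -0.0]
ft_force: [0.3, 0.2, -0.6]
width: 0.0439
gripper_force: 30.0
TCP [ 0.6542 -0.0935  0.0245] yaw 22.0 tilt [ 0. -0. -1.] F [ 0.3  0.2 -0.6] w 0.0439 t 19.4
0.654,-0.0935,0.0135,22: total [ 0.1 -0.2 11. ] in 1 rows of [ 0.1 -0.2 11. ] then rz 0.000 in 1 of 0.0003
```

```bash
python3 -m jog '[[0,0,7,0,0,0,1],[0,0,4.5,0,0,0,1],[0,0,0,0,0,0,1],[0,0,0,0,0,0,1]]' && python3 -m jog '[[0,0,0,0,0,0,0.35],[0,0,0,0,0,0,0.35],[0,0,0,0,0,0,0.35],[0,0,0,0,0,0,0.35]]' && python3 -m jog '[[0,0,-8,0,0,0,0.35],[0,0,-25,0,0,0,0.2],[0,0,-50,0,0,0,0],[0,0,-60,0,0,0,0],[0,0,-50,0,0,0,0],[0,0,0,0,0,0,0]]' && python3 - <<'E'
from h import *
p,d=eyes.grab_frame("wrist"); C=cloud("wrist",d); save("w4.png",p)
r=eyes.trace("lampholder","wrist")[0]; q=C[r["mask"]&(d>0)]; t=q[q[:,2]>np.percentile(q[:,2],95)-.005]
print("lamp",r["conf"],cv2.minEnclosingCircle((t[:,:2]*1000).astype(np.float32)),np.percentile(q[:,2],[2,50,98]))
E
python3 plan.py 0.46,0,0.21,-23
```

```text
time: 19.9
eef_pos: [0.6543, -0.0935, 0.0131]
orientation: [1.756, 2.604, 0.0]
ft_force: [-0.6, 0.2, -0.8]
width: 0.0437
gripper_force: 30.0
time: 20.4
eef_pos: [0.6541, -0.0935, 0.0129]
orientation: [1.757, 2.604, 0.0]
ft_force: [0.1, 0.3, -0.2]
width: 0.0607
gripper_force: 0.0
time: 21.15
eef_pos: [0.6571, -0.0943, 0.2129]
orientation: [1.75, 2.596, 0.005]
ft_force: [-0.3, 0.1, -0.6]
width: 0.0942
gripper_force: 0.0
lamp 0.72 ((651.2029418945312, -92.5812759399414), 22.831684112548828) [0.00255605 0.01254271 0.02969156]
TCP [ 0.6541 -0.0934  0.2063] yaw 22.0 tilt [ 8.e-04 -3.e-04 -1.e+00] F [-0.6 -0.2 -1.6] w 0.0943 t 21.25
0.46,0,0.21,-23: total [ 159.3 -144.9   -3.7] in 4 rows of [ 39.8 -36.2  -0.9] then rz 0.785 in 5 of 0.1571
```

View pics/w4.png

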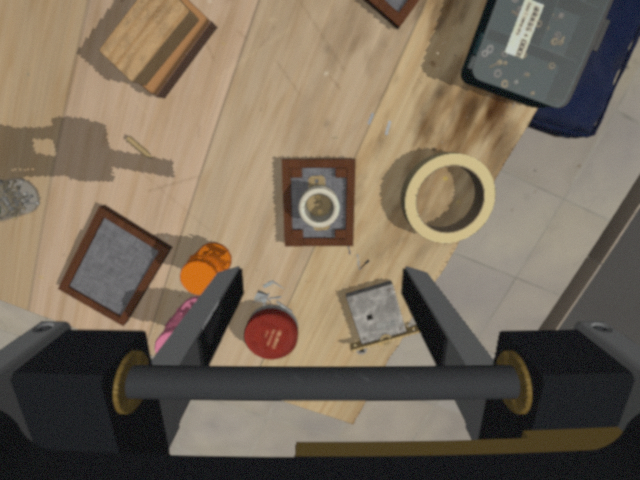

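The lampholder sits in its cross recess at (319,207) with its ears in the slots. On to the offcut.

```bash
python3 -m jog '[[35,-35,0,0,0,0,0],[45,-38,0,0,0,0,0],[45,-38,0,0,0,0,0],[40,-38,0,0,0,0,0],[0,0,0,0,0,0.157,0],[0,0,0,0,0,0.157,0],[0,0,0,0,0,0.157,0],[0,0,0,0,0,0.157,0]]' && python3 -m jog '[[0,0,0,0,0,0.157,0],[0,0,0,0,0,0,0],[0,0,0,0,0,0,0]]' && python3 - <<'E'
from h import *
p,d=eyes.grab_frame("wrist"); C=cloud("wrist",d); save("w5.png",p)
m=(abs(C[...,0]-.44)<.08)&(abs(C[...,1])<.08)&(d>0)
for lo,hi in [(.054,.066),(.026,.036)]:
    q=C[m&(C[...,2]>lo)&(C[...,2]<hi)]; print(lo,len(q),cv2.minAreaRect((q[:,:2]*1000).astype(np.float32)))
m=(abs(C[...,0]-.44)<.09)&(abs(C[...,1]+.27)<.09)&(d>0)&(C[...,2]>.0095)&(C[...,2]<.02)
E
python3 plan.py 0.445,0.005,0.21,-23
```

```text
time: 22.25
eef_pos: [0.4527, 0.0041, 0.2036]
orientation: [-2.478, -1.926, 0.004]
ft_force: [-0.8, -0.1, 1.5]
width: 0.094
gripper_force: 0.0
time: 22.62
eef_pos: [0.4535, 0.0039, 0.2047]
orientation: [-2.616, -1.736, 0.002]
ft_force: [0.6, 0.2, -0.0]
width: 0.0942
gripper_force: 0.0
0.054 3159 ((443.0904541015625, 5.553153991699219), (85.48297882080078, 39.680015563964844), 65.90978240966797)
0.026 1104 ((441.9129333496094, 7.078571319580078), (93.81088256835938, 54.95823287963867), 69.3768310546875)
TCP [0.4536 0.0038 0.205 ] yaw -22.9 tilt [-1.6e-03  4.0e-04 -1.0e+00] F [-0.8  0.7  0.8] w 0.0936 t 22.68
0.445,0.005,0.21,-23: total [-2.3 -8.4 -5. ] in 1 rows of [-2.3 -8.4 -5. ] then rz 0.002 in 1 of 0.0022
```

```bash
python3 -m jog '[[-3,-9.8,40,0,0,0.018,0],[0,0,60,0,0,0,0],[0,0,40,0,0,0,0],[0,0,20,0,0,0,0],[0,0,0,0,0,0,0],[0,0,0,0,0,0,0]]' && python3 plan.py 0.443,0.0055,0.0355,-24
```

```text
time: 23.42
eef_pos: [0.4447, 0.0046, 0.0468]
orientation: [2.633, 1.711, 0.002]
ft_force: [-0.2, 0.3, 0.5]
width: 0.0942
gripper_force: 0.0
TCP [0.4447 0.0046 0.0468] yaw -24.0 tilt [ 1.5e-03 -4.0e-04 -1.0e+00] F [-0.2  0.3  0.5] w 0.0942 t 23.43
0.443,0.0055,0.0355,-24: total [ 0.1 -1.9 11.3] in 1 rows of [ 0.1 -1.9 11.3] then rz 0.000 in 1 of 0.0004
```

```bash
python3 -m jog '[[0,-1.9,7,0,0,0,0],[0,0,4,0,0,0,0],[0,0,0,0,0,0,0],[0,0,0,0,0,0,0]]' && python3 -m jog '[[0,0,0,0,0,0,1],[0,0,0,0,0,0,1],[0,0,0,0,0,0,1],[0,0,0,0,0,0,1],[0,0,0,0,0,0,1],[0,0,0,0,0,0,1],[0,0,0,0,0,0,1]]' && python3 -m jog '[[0,0,-10,0,0,0,1],[0,0,-25,0,0,0,1],[0,0,-50,0,0,0,1],[0,0,-50,0,0,0,1],[0,0,-25,0,0,0,1],[0,0,0,0,0,0,1]]' && python3 plan.py 0.62,0.15,0.2,-14.5 0.639,0.178,0.2
```

```text
time: 23.92
eef_pos: [0.4423, 0.0055, 0.035]
orientation: [2.635, 1.711, 0.0]
ft_force: [-0.1, 0.3, -0.1]
width: 0.0943
gripper_force: 0.0
time: 24.8
eef_pos: [0.4422, 0.0055, 0.0349]
orientation: [2.635, 1.711, 0.0]
ft_force: [-0.4, -0.3, 0.8]
width: 0.0401
gripper_force: 30.0
time: 25.55
eef_pos: [0.4436, 0.0052, 0.1974]
orientation: [2.631, 1.709, 0.006]
ft_force: [0.6, 0.2, -2.4]
width: 0.0396
gripper_force: 30.0
TCP [0.4436 0.0052 0.1974] yaw -24.0 tilt [ 0.0054 -0.0013 -1.    ] F [ 0.6  0.2 -2.4] w 0.0396 t 25.55
0.62,0.15,0.2,-14.5: total [204.  102.3  -2.6] in 4 rows of [51.  25.6 -0.6] then rz -0.166 in 1 of -0.1658
0.639,0.178,0.2: total [31.9 11.4  0. ] in 1 rows of [31.9 11.4  0. ]
```

```bash
python3 -m jog '[[25,13,0,0,0,0,1],[51,26,-1,0,0,0,1],[51,26,-1,0,0,0,1],[45,22,-1,0,0,0,1],[12,5,0,0,0,-0.166,1],[0,0,0,0,0,0,1],[0,0,0,0,0,0,1]]' && python3 - <<'E'
from h import *
s=status.sense(); M=R.from_rotvec(s["orientation"]).as_matrix()
p,d=eyes.grab_frame("wrist"); C=cloud("wrist",d); save("w6.png",p); L=(C-s["eef_pos"])@M*1000
for t in ["tray_offcut","offcut"]:
  for r in eyes.trace(t,"wrist")[:2]:
    k=r["mask"]&(d>0)
    if t=="offcut":
        q=L[k]; q=q[q[:,2]<np.percentile(q[:,2],10)+5]; q=q[:,:2]
    else:
        q=C[k&(C[...,2]>.0085)&(C[...,2]<.02)][:,:2]*1000
    print(t,round(r["conf"],2),np.round(r["location"]),len(q),cv2.minAreaRect(q.astype(np.float32)))
E
python3 plan.py 0.639,0.178,0.2,-14.5
```

```text
time: 26.42
eef_pos: [0.6, 0.1357, 0.1966]
orientation: [-2.486, -1.919, 0.003]
ft_force: [-0.4, 0.2, 0.0]
width: 0.0399
gripper_force: 30.0
tray_offcut 0.83 [352. 155.] 2946 ((639.48876953125, 178.7481689453125), (121.10503387451172, 77.34662628173828), 75.31295013427734)
offcut 0.59 [323. 279.] 10997 ((0.44649505615234375, 0.10063743591308594), (85.29312133789062, 40.2506103515625), 0.031237514689564705)
TCP [0.6005 0.1356 0.1977] yaw -14.6 tilt [-4.e-04 -1.e-04 -1.e+00] F [ 0.9 -0.3 -0.6] w 0.0397 t 26.57
0.639,0.178,0.2,-14.5: total [50.7 26.6 -2.3] in 1 rows of [50.7 26.6 -2.3] then rz -0.002 in 1 of -0.0018
```

View pics/w6.png

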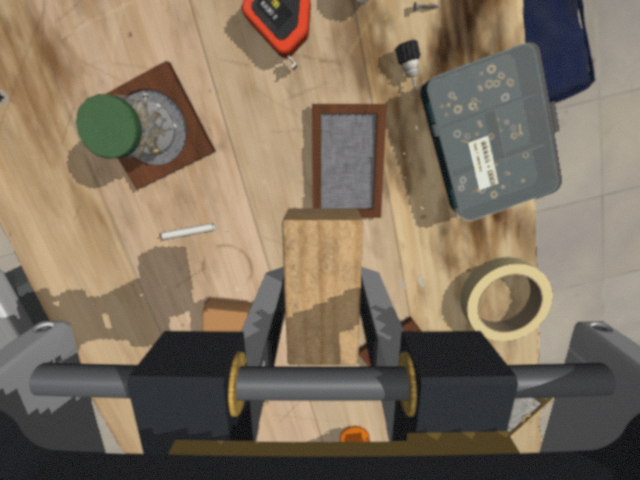

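The wrist picture shows the offcut held level along the hand, with the empty tray_offcut at (349,160) parallel to it. The jar stands in its round recess at (150,128).

```bash
python3 -m jog '[[26,13.5,0,0,0,0,1],[25.5,13.5,0,0,0,0,1],[0,0,50,0,0,0,1],[0,0,50,0,0,0,1],[0,0,45,0,0,0,1],[0,0,20,0,0,0,1],[0,0,8,0,0,0,1],[0,0,0,0,0,0,1]]' && python3 plan.py 0.6395,0.1787,0.0127,-14.7
```

```text
time: 27.58
eef_pos: [0.6411, 0.1793, 0.0261]
orientation: [2.483, 1.922, 0.003]
ft_force: [0.6, 0.4, -0.0]
width: 0.0397
gripper_force: 30.0
TCP [0.6411 0.1793 0.0261] yaw -14.5 tilt [ 1.9e-03  2.0e-04 -1.0e+00] F [ 0.6  0.4 -0. ] w 0.0397 t 27.57
0.6395,0.1787,0.0127,-14.7: total [-0.9 -1.4 13.4] in 1 rows of [-0.9 -1.4 13.4] then rz 0.003 in 1 of 0.0032
```

```bash
python3 -m jog '[[0,-1,8,0,0,0,1],[0,0,4,0,0,0,1],[0,0,1,0,0,0,1],[0,0,0,0,0,0,1],[0,0,0,0,0,0,1]]' && python3 -m jog '[[0,0,0,0,0,0,0.4],[0,0,0,0,0,0,0.4],[0,0,0,0,0,0,0.4],[0,0,0,0,0,0,0.4]]' && python3 -m jog '[[0,0,-8,0,0,0,0.4],[0,0,-25,0,0,0,0.2],[0,0,-50,0,0,0,0],[0,0,-60,0,0,0,0],[0,0,-50,0,0,0,0],[0,0,0,0,0,0,0]]' && python3 - <<'E'
from h import *
p,d=eyes.grab_frame("wrist"); C=cloud("wrist",d)
m=(abs(C[...,0]-.64)<.08)&(abs(C[...,1]-.18)<.08)&(d>0)&(C[...,2]>.026)&(C[...,2]<.042)
q=C[m]; print(len(q),np.percentile(q[:,2],[5,50,95]),cv2.minAreaRect((q[:,:2]*1000).astype(np.float32)))
E
python3 plan.py 0.445,0,0.2,-20.5
```

```text
time: 28.2
eef_pos: [0.6393, 0.1796, 0.0121]
orientation: [2.484, 1.923, 0.0]
ft_force: [-0.1, 0.1, 0.1]
width: 0.0396
gripper_force: 30.0
time: 28.7
eef_pos: [0.6392, 0.1796, 0.0119]
orientation: [2.484, 1.923, 0.0]
ft_force: [-0.1, 0.3, -0.4]
width: 0.0564
gripper_force: 0.0
time: 29.45
eef_pos: [0.6422, 0.18, 0.2119]
orientation: [2.479, 1.92, 0.015]
ft_force: [-1.0, 0.6, -0.6]
width: 0.0943
gripper_force: 0.0
2706 [0.02931229 0.03052411 0.03175506] ((636.4978637695312, 179.77468872070312), (84.88905334472656, 39.97747039794922), 76.26050567626953)
TCP [0.6405 0.1798 0.2081] yaw -14.5 tilt [ 5.4e-03  6.0e-04 -1.0e+00] F [-0.1 -0.7 -0.6] w 0.0939 t 29.5
0.445,0,0.2,-20.5: total [-222.9 -144.3    8.1] in 5 rows of [-44.6 -28.9   1.6] then rz 0.105 in 1 of 0.1049
```

```bash
python3 -m jog '[[-44.6,-29,1,0,0,0,0],[-44.6,-29,1,0,0,0,0],[-44.6,-29,1,0,0,0,0],[-44.6,-29,1,0,0,0,0],[-44.6,-28,1,0,0,0.105,0],[0,0,0,0,0,0,0],[0,0,0,0,0,0,0],[0,0,0,0,0,0,0]]' && python3 - <<'E'
from h import *
p,d=eyes.grab_frame("wrist"); C=cloud("wrist",d); save("w7.png",p)
m=(abs(C[...,0]-.44)<.09)&(abs(C[...,1])<.09)&(d>0)&(C[...,2]>.024)&(C[...,2]<.04)
q=C[m]; print(len(q),np.percentile(q[:,2],[5,50,95]),cv2.minAreaRect((q[:,:2]*1000).astype(np.float32)))
E
python3 plan.py 0.445,0,0.2,-20.5
```

```text
time: 30.5
eef_pos: [0.4443, 0.0003, 0.1995]
orientation: [-2.58, -1.792, 0.001]
ft_force: [-0.3, 1.0, 0.3]
width: 0.0935
gripper_force: 0.0
4321 [0.02891494 0.03032654 0.03156047] ((441.4254150390625, 6.716899871826172), (94.67984771728516, 55.10907745361328), 69.33267974853516)
TCP [4.443e-01 3.000e-04 1.996e-01] yaw -20.4 tilt [-8.e-04  3.e-04 -1.e+00] F [ 0.8  0.1 -0.1] w 0.094 t 30.55
0.445,0,0.2,-20.5: total [-0.1  0.7 -0.4] in 1 rows of [-0.1  0.7 -0.4] then rz 0.001 in 1 of 0.0014
```

```bash
python3 -m jog '[[5,-5,50,0,0,0.003,0],[0,0,55,0,0,0,0],[0,0,45,0,0,0,0],[0,0,20,0,0,0,0],[0,0,10,0,0,0,0],[0,0,0,0,0,0,0],[0,0,0,0,0,0,0]]' && python3 plan.py 0.4414,0.0067,0.005,-20.7
```

```text
time: 31.42
eef_pos: [0.4421, 0.006, 0.0209]
orientation: [2.582, 1.786, 0.002]
ft_force: [0.0, 0.4, 0.3]
width: 0.0943
gripper_force: 0.0
TCP [0.4421 0.006  0.0209] yaw -20.7 tilt [ 2.1e-03 -5.0e-04 -1.0e+00] F [0.  0.4 0.3] w 0.0943 t 31.43
0.4414,0.0067,0.005,-20.7: total [ 0.4 -0.9 15.9] in 1 rows of [ 0.4 -0.9 15.9] then rz 0.001 in 1 of 0.0007
```

```bash
python3 -m jog '[[0,-0.5,8,0,0,0,0],[0,0,5,0,0,0,0],[0,0,2,0,0,0,0],[0,0,0,0,0,0,0],[0,0,0,0,0,0,0]]' && python3 -m jog '[[0,0,0,0,0,0,1],[0,0,0,0,0,0,1],[0,0,0,0,0,0,1],[0,0,0,0,0,0,1],[0,0,0,0,0,0,1],[0,0,0,0,0,0,1]]' && python3 -m jog '[[0,0,-10,0,0,0,1],[0,0,-25,0,0,0,1],[0,0,-50,0,0,0,1],[0,0,-50,0,0,0,1],[0,0,-45,0,0,0,1],[0,0,0,0,0,0,1]]' && python3 - <<'E'
from h import *
for n in ["scene","side"]:
    p,d=eyes.grab_frame(n); C=cloud(n,d)
    r=eyes.trace("tray_sanding",n)[0]; q=C[r["mask"]&(d>0)&(C[...,2]>.0085)&(C[...,2]<.02)]
    print(n,r["conf"],np.round(r["location"]),len(q),cv2.minAreaRect((q[:,:2]*1000).astype(np.float32)))
E
python3 plan.py 0.442,-0.269,0.19,-14
```

```text
time: 32.05
eef_pos: [0.4406, 0.0063, 0.005]
orientation: [2.584, 1.786, 0.0]
ft_force: [-0.3, -0.1, 0.3]
width: 0.0939
gripper_force: 0.0
time: 32.8
eef_pos: [0.4405, 0.0063, 0.0049]
orientation: [2.584, 1.787, 0.0]
ft_force: [-0.0, -0.5, -0.4]
width: 0.0546
gripper_force: 30.0
time: 33.55
eef_pos: [0.443, 0.0058, 0.1895]
orientation: [2.578, 1.783, 0.009]
ft_force: [0.5, -0.2, -1.2]
width: 0.055
gripper_force: 30.0
scene 0.75 [410. 317.] 899 ((441.55780029296875, -269.10479736328125), (135.5974578857422, 97.7780990600586), 76.28582000732422)
side 0.74 [288. 369.] 1408 ((442.5614318847656, -268.67724609375), (137.529296875, 95.82357025146484), 76.4754638671875)
TCP [0.4392 0.0066 0.1831] yaw -20.7 tilt [-3.3e-03  8.0e-04 -1.0e+00] F [ 0.1  0.  -1.2] w 0.0551 t 33.75
0.442,-0.269,0.19,-14: total [-256.9   99.9   -6.9] in 5 rows of [-51.4  20.   -1.4] then rz -0.117 in 1 of -0.1166
```

```bash
python3 -m jog '[[-25,10,0,0,0,0,1],[-50,20,0,0,0,0,1],[-52,20,0,0,0,0,1],[-52,20,0,0,0,0,1],[-48,18,0,0,0,0,1],[-30,12,0,0,0,-0.124,1],[0,0,0,0,0,0,1],[0,0,0,0,0,0,1]]' && python3 plan.py 0.442,-0.269,0.0127,-13.6
```

```text
time: 34.75
eef_pos: [0.4427, -0.2682, 0.1834]
orientation: [-2.467, -1.94, 0.0]
ft_force: [-0.8, 0.6, -0.6]
width: 0.0548
gripper_force: 30.0
TCP [ 0.4427 -0.2682  0.1834] yaw -13.6 tilt [-0.0021  0.0024 -1.    ] F [-0.8  0.6 -0.6] w 0.0548 t 34.75
0.442,-0.269,0.0127,-13.6: total [ -0.9  -0.5 170.7] in 3 rows of [-0.3 -0.2 56.9] then rz -0.001 in 1 of -0.0005
```

```bash
python3 -m jog '[[-1,-0.5,50,0,0,0,1],[0,0,50,0,0,0,1],[0,0,40,0,0,0,1],[0,0,15,0,0,0,1],[0,0,5,0,0,0,1],[0,0,0,0,0,0,1],[0,0,0,0,0,0,1]]' && python3 plan.py 0.442,-0.269,0.0127,-13.6
```

```text
time: 35.62
eef_pos: [0.4436, -0.2711, 0.0264]
orientation: [2.466, 1.941, 0.001]
ft_force: [-0.5, 0.3, 0.2]
width: 0.0549
gripper_force: 30.0
TCP [ 0.4436 -0.2711  0.0264] yaw -13.6 tilt [ 0.0022 -0.0021 -1.    ] F [-0.5  0.3  0.2] w 0.0549 t 35.62
0.442,-0.269,0.0127,-13.6: total [ 1.7 -2.  13.7] in 1 rows of [ 1.7 -2.  13.7] then rz 0.000 in 1 of 0.0004
```

```bash
python3 -m jog '[[0.5,-1,8,0,0,0,1],[0,0,4,0,0,0,1],[0,0,1,0,0,0,1],[0,0,0,0,0,0,1],[0,0,0,0,0,0,1]]' && python3 -m jog '[[0,0,0,0,0,0,0.28],[0,0,0,0,0,0,0.28],[0,0,0,0,0,0,0.28],[0,0,0,0,0,0,0.28]]' && python3 -m jog '[[0,0,-8,0,0,0,0.28],[0,0,-25,0,0,0,0.28],[0,0,-50,0,0,0,0.28],[0,0,-60,0,0,0,0],[0,0,-50,0,0,0,0],[0,0,0,0,0,0,0],[0,0,0,0,0,0,0],[0,0,0,0,0,0,0]]' && python3 -m jog '[[0,0,0,0,0,0,0],[0,0,0,0,0,0,0]]' && python3 - <<'E'
from h import *
T={"sanding_block":"tray_sanding","offcut":"tray_offcut","lampholder":"tray_holder","screw_jar":"tray_jar"}
for n in ["wrist","side","scene"]:
    p,d=eyes.grab_frame(n); save(n+"9.png",p); C=cloud(n,d)
    for t in T:
        for r in eyes.trace(t,n)[:1 if t!="screw_jar" else 4]:
            q=C[r["mask"]&(d>0)]
            if len(q)<10: continue
            z=np.percentile(q[:,2],95); top=q[q[:,2]>z-.006]
            (c,w,a)=cv2.minAreaRect((top[:,:2]*1000).astype(np.float32)); print(n,t,round(r["conf"],2),"ztop",round(z,3),np.round(c,0),np.round(w),round(a,1))
E
```

```text
time: 36.25
eef_pos: [0.4418, -0.2697, 0.012]
orientation: [2.468, 1.943, 0.0]
ft_force: [-0.6, -0.4, -1.4]
width: 0.0548
gripper_force: 30.0
time: 36.75
eef_pos: [0.4417, -0.2696, 0.0119]
orientation: [2.468, 1.943, -0.0]
ft_force: [0.2, -0.2, -0.4]
width: 0.0673
gripper_force: 0.0
time: 37.75
eef_pos: [0.4408, -0.2688, 0.2029]
orientation: [-2.466, -1.941, 0.001]
ft_force: [-0.3, 0.4, -1.2]
width: 0.094
gripper_force: 0.0
time: 38.0
eef_pos: [0.4414, -0.2693, 0.204]
orientation: [-2.467, -1.942, 0.0]
ft_force: [0.1, -0.2, -0.3]
width: 0.0942
gripper_force: 0.0
wrist sanding_block 0.9 ztop 0.038 [ 442. -269.] [95. 55.] 76.6
wrist lampholder 0.9 ztop 0.033 [ 648. -111.] [ 9. 33.] 76.9
wrist screw_jar 0.98 ztop 0.064 [ 557. -209.] [42. 40.] 81.7
wrist screw_jar 0.86 ztop 0.082 [ 563. -293.] [53. 53.] 36.8
wrist screw_jar 0.77 ztop 0.064 [ 315. -219.] [41. 41.] 19.0
side sanding_block 0.57 ztop 0.038 [ 442. -270.] [96. 55.] 76.5
side offcut 0.68 ztop 0.037 [639. 181.] [89. 40.] 75.9
side lampholder 0.82 ztop 0.034 [653. -95.] [45. 44.] 88.0
side screw_jar 0.86 ztop 0.065 [ 314. -220.] [40. 40.] 57.8
side screw_jar 0.86 ztop 0.064 [ 558. -209.] [41. 40.] 85.3
side screw_jar 0.76 ztop 0.082 [ 564. -294.] [53. 53.] 31.9
scene sanding_block 0.63 ztop 0.033 [651. -95.] [46. 42.] 27.5
scene offcut 0.9 ztop 0.036 [636. 178.] [92. 44.] 77.8
scene lampholder 0.63 ztop 0.033 [651. -95.] [46. 42.] 27.5
scene screw_jar 0.93 ztop 0.087 [441. 268.] [54. 51.] 76.6
scene screw_jar 0.88 ztop 0.064 [ 313. -220.] [41. 41.] 83.7
scene screw_jar 0.71 ztop 0.062 [ 481. -229.] [196.  36.] 12.9
scene screw_jar 0.62 ztop 0.082 [ 563. -294.] [53. 54.] 51.7
```

View pics/side9.png

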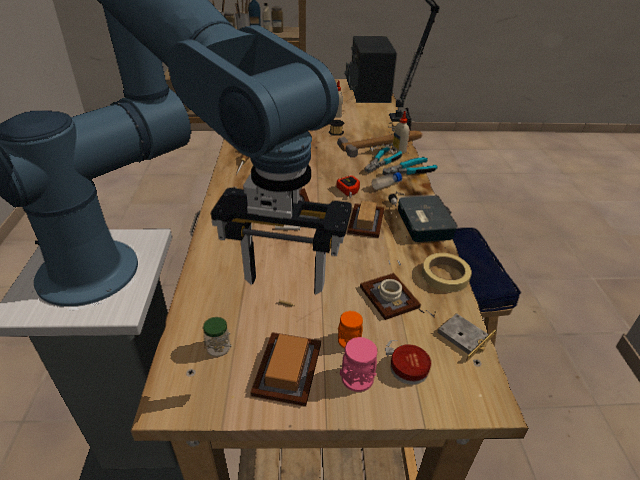

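View pics/wrist9.png

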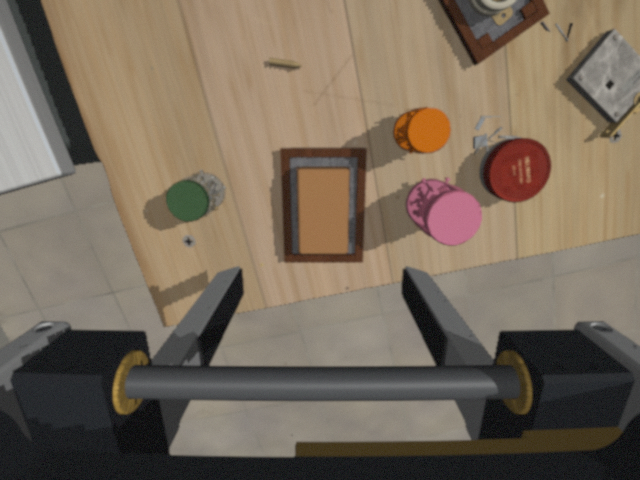

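The final pictures show the sanding block flat in its tray (side (287,360), wrist (325,210)). In the side view the lampholder is in the cross recess at (390,290) and the offcut in its tray at (366,217). The scene camera puts the jar at its tray centre, and all tops are at the expected heights, so I'm handing in.

```bash
python3 -c "
from cell import arm
print(arm.hand_in())"
```

```text
the job is handed in; nothing more can be done
None
```

The job is handed in at about 38 s of the 131 s allowed: the cameras put all four things level and within about 4 mm of their own recess centres, the jar and lampholder stayed upright, and the judge returned no verdict.

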